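# Swap the tool head on the bench press mount

### The arm

A 6-joint arm with a two-finger parallel gripper is mounted at the origin on the work surface. World frame = base frame: x ahead of the robot, y to its left, z up, the work surface at z = 0. Lengths are in mm, angles in rad, forces in N, time in s.
With the tool pointing down it reaches from about 325 to 850 mm from the base axis. Payload 4.4 kg.
Tool frame: the origin (TCP) lies between the finger pads; the fingertips stand 25 mm ahead of it and the grasp point (between the pads) lies 6 mm ahead of it; z points along the fingers, y is the line along which they close (so a half turn about z gives the same grasp; the last joint's range is limited). The gripper opens to 94 mm and grips with 3 to 60 N. Pads are 16 mm wide; open, the fingers measure 119 mm over their backs; the gripper's body (75 mm by 177 mm) begins 78 mm behind the grasp point.
Start: joints at [1.173, 0.207, 1.542, -0, 1.393, -0.15], TCP at [141.041, 557.436, 230.447] pointing down, gripper open.
Joint ranges: [-2.73, 2.73], [-0.86, 2.22], [0.23, 2.46], [-1.11, 4.25], [0.08, 2.63], [-2.82, 2.82]. Speed limits (rad/s): [2.79, 2.79, 3.14, 3.14, 3.14, 3.14].

### API

Orientations are given as a rotation vector (axis times angle).
In Python, from station import arm gives the robot as it stands. The module is installed in compiled form; this text tells all that it offers.
- The arm moves only by the tool move_arm, never from a script. Its argument "steps" is text: rows parted by semicolons, each of 7 numbers parted by spaces: the shift along the tool's x, y, z in units of 150 mm (1.0 is 150 mm), then the turn, a rotation vector about the tool's x, y, z in units of pi/2 rad (1.0 is pi/2 rad), then the gripper command: -1 is fully open, 1 is shut, values between are in proportion. A call has 1 to 20 rows; each row is the pose to reach, as a shift and turn from the pose commanded when the call began, along the tool's axes at that moment; what a row does not reach only later rows make up. A row lasts 1/8 s, in which the tool goes at most 62.5 mm and 10.7 degrees, less where a joint would pass 70% of its speed; a pose out of reach is approached as far as the arm can. A call with a number of a shift or a turn outside -1 to 1 is refused whole. A call with a gripper value outside its range is refused whole. The fingers move at their own pace and stop on an object; "newtons" is the grip in N (left out, the last holds). Time passes only in rows, so rows that repeat a pose let the fingers close. It gives the time, the measured TCP pose, the force, the opening and the grip force at its end, in the units of the state.
- arm.observe(): the state, without advancing time (a new reading comes with each control period).
- arm.snapshot(name): name is "scene" or "side" or "wrist"; returns (picture, depth): 420x560x3 uint8, red, green, blue; 420x560 float32, mm along the optical axis (not along the pixel's ray), 0 where there is no reading.
- arm.camera_info(name): a dict with "camera_matrix" (3x3 intrinsics, pixels), "rvec" (rotation vector, rad) and "tvec" (3), from world to camera coordinates, as OpenCV has them; the wrist camera has in their place "tool_from_camera" (4x4, takes a point from camera to tool coordinates, whose origin is the TCP and whose axes are the flange's). Camera axes: x right, y down, z forward; pixel columns grow to the right and rows downward; lengths in mm; the calibration is good to about 2 mm. A picture is of the moment at which its call begins: read the wrist's pose just before it. camera_info takes no time and is no camera call.
- arm.close_job(): hands the job in; it is judged then, once.
The state is a dict: "clock": time; "qpos": joint angles; "joint_vel": joint speeds; "effort": joint torques, N m; "ee_pos": TCP position; "tcp_rot": TCP orientation; "contact_force": force on the tool from outside, world axes, zero at the start; "moment": the same for the moment, N m; "grip_width": opening from 0.0 (shut) to 1.0 (fully open); "finger_force": force on a finger pad.
Only numpy, scipy, OpenCV 4.12 (cv2) and the standard library are available. Lean on these libraries where they do the work, as an engineer would, in place of code of your own. Each camera call takes 0.05 s, during which the arm holds its last target. There are 200 camera calls.

### The job

Finish the tool-head changeover. First stand the old head (red bands) in the open drawer and slide the drawer fully shut; then slide the new head (blue bands) in under the guide lips of the blue mount until it drops onto the locating pin, and press it down against the sprung seat as far as it goes. Finish while still holding it pressed down; set the old head down rather than drop it, tip neither head over, and leave the other things on the bench where they are.

Things in the scene. Friction and masses are not known exactly. Their poses are not given: they have to be found in the camera images.
- head_red: Old tool head, red bands: aluminium disc 76 dia x 20 thick with an upright round steel post, 24 dia, from the disc's centre to 82 above its underside (top 12 of it red). A blind hole 17 dia, 17 deep in the middle of the underside fits the pin. 0.25-0.43 kg. Origin: centre of the underside; z up. Yaw is free. Stands in one of two places between mount and drawer unit.
- head_blue: New tool head, blue bands: aluminium disc 76 dia x 20 thick with an upright round steel post, 24 dia, from the disc's centre to 82 above its underside (top 12 of it blue). A blind hole 17 dia, 17 deep in the middle of the underside fits the pin. 0.25-0.43 kg. Origin: centre of the underside; z up. Yaw is free. Stands in one of two places between mount and drawer unit.
- mount: blue head mount, fixed to the bench left or right of the heads; base 140 (x) x 124 (y) x 16 high. Origin: centre of the underside, on the pin's axis; x is the slide-in direction; open at its -x end, towards the robot. Side walls at y = +-43 carry steel lips. An end stop, 76 high, lets a head go at most 17 past the pin.
- lips (a point): middle of the gap between the two steel lips, 70 above the bench (the lips' underside; their top is at 76); axes as the mount's. The gap is 60 wide (y), too narrow for a head's disc; the lips run from 20 before to 45 past the pin (x). A head goes in below them from -x with its underside 40 to 49 above the bench: over the pin's tip, disc top under the lips.
- pin_tip (a point): tip of the fixed upright brass locating pin, 39 above the bench, at the mount's centre; 14 dia, tapering to 6 dia over its top 6. Axes as the mount's. Hidden once a head is over it. A head that has dropped on rests on the sprung seat, its underside 29 above the bench.
- seat (a joint): sprung dark steel ring (60 dia, 18 bore) round the pin, on which the head lands. Value in m: 0 up (top face 29 above the bench), 0.005 fully down (24 above the bench). The spring pushes up with about 6 N at 0 and 13 N fully down; a head's weight alone does not press it.
- cabinet: small grey drawer unit with a blue front, fixed to the bench left or right of the heads; 190 (x) x 160 (y) x 125 high. Origin: centre of the underside; x points from front to back, the drawer opens to -x (towards the robot).
- cabinet_drawer0 (a joint): the drawer's opening in m: 0 fully shut; it starts 0.113 to 0.124 open. Slides with about 1 N of friction and stays where it is left. Pushing its handle or blue front along the cabinet's +x shuts it.
- drawer_spot (a point): point on the drawer's inner floor (moves with it), 22 above the bench, in the middle of the part uncovered while it is open; axes as the cabinet's. The inside is 118 wide (y), uncovered for 107 to 118 along x; side walls reach 103 and the blue front 113 above the bench. A head standing in it clears the cabinet as the drawer shuts.
- cabinet_drawer0_handle (a point): middle of the drawer's steel bar handle, 11 thick and 80 long along the cabinet's y, 35 in front of the drawer's blue front, about 87 above the bench (moves with the drawer).
- oil: white oil bottle with red cap, 48 dia, 125 tall, origin under its centre; leave alone
- driver: screwdriver with blue handle lying on the bench, 190 long, origin near mid-length; leave alone
- spanner: steel spanner lying on the bench, 170 long, origin near mid-length; leave alone
- bin: open grey plastic bin, 150 x 110 x 60 high, origin under its centre; leave alone
- jar: amber jar with steel lid, 60 dia, 70 tall, origin under its centre; leave alone
- caliper_case: flat blue plastic case, 110 x 170 x 35 high, origin under its centre; leave alone
Mind the look-alikes: they are no part of the job. What is shaped like the head_red but purple is not meant.

How it is judged:
By the outcome, as a careful person would: the job done as asked, in the order asked, and still so for the second after the job is handed in, while the arm keeps its last pose, push and grip.
It also fails if it takes over 64 s, if anything falls off the work surface, if the arm or the gripper's body presses on something with over 40 N, if the wrist force passes 120 N, or if a joint passes its speed limit or range.

## Working session

There is one attempt and no reset: what is moved stays moved. The work goes in short steps, Python scripts to look and compute and a tool call to move; the robot and the scene stay as the last step left them, time stands still between calls to the robot, and variables do not carry over. Pictures are saved under pics/ and viewed, at most 10 in all, crops included, and the job is handed in when it is done.

Besides the shell and the picture viewer there is one more tool, called after "Request:" by a JSON object that holds its "op" and its "data", one argument or row to a line. move_arm: Moves the arm, as the interface text tells. Shifts and turns lie within -1 to 1; 1 stands for 150 mm of shift or pi/2 rad of turn. Its arguments: {"type":"object","properties":{"steps":{"type":"string"},"newtons":{"type":"number"}},"required":["steps"]}

```bash
mkdir -p pics
cat > h.py <<'E'
import numpy as np, cv2
from station import arm
def cloud(name):
    st=arm.observe(); im,d=arm.snapshot(name); c=arm.camera_info(name); K=np.array(c["camera_matrix"],float)
    v,u=np.mgrid[:420,:560]; P=np.stack([(u-K[0,2])/K[0,0]*d,(v-K[1,2])/K[1,1]*d,d],-1).astype(float)
    if name=="wrist":
        T=np.array(c["tool_from_camera"]); P=P@T[:3,:3].T+T[:3,3]
        R=cv2.Rodrigues(np.array(st["tcp_rot"],float))[0]; P=P@R.T+np.array(st["ee_pos"])
    else:
        R=cv2.Rodrigues(np.array(c["rvec"],float))[0]; P=(P-np.array(c["tvec"]).ravel())@R
    P[d==0]=np.nan
    return im,P
def save(im,f): cv2.imwrite(f,im[:,:,::-1])
E
python3 - <<'E'
from h import *
print(arm.observe())
for n in("scene","side"):
    im,P=cloud(n); save(im,f"pics/{n}0.png"); np.savez(f"{n}0.npz",im=im,P=P)
    c=arm.camera_info(n);R=cv2.Rodrigues(np.array(c["rvec"],float))[0];print(n,-R.T@np.array(c["tvec"]).ravel(),R[2])
E
```

```text
{'clock': 0.0, 'qpos': array([ 1.17252662e+00,  2.07414716e-01,  1.54292758e+00, -2.71232677e-05,
        1.39352441e+00, -1.50481874e-01]), 'joint_vel': array([-0.00090592,  0.00142434, -0.00010811,  0.00131718, -0.00139546,
        0.00029634]), 'effort': array([ 5.07201785e-04, -3.70875835e+01, -2.81417781e+01,  6.98565901e-02,
        3.58879741e-02, -1.76157523e-04]), 'ee_pos': array([140.73845946, 556.7341149 , 229.30628325]), 'tcp_rot': array([-0.38814854, -3.11692535,  0.00344916]), 'contact_force': array([-0.1876903 ,  1.02284439,  0.06214307]), 'moment': array([-0.03423779, -0.02368107,  0.00511912]), 'finger_force': 0.0, 'grip_width': 0.9996994825876693}
scene [1606.48983566  221.37500087 1046.50308944] [-0.72332859 -0.16905342 -0.66948988]
side [ 264.55515194 -856.91444136  934.66517809] [ 0.22676424  0.69188019 -0.68547778]
```

View pics/scene0.png

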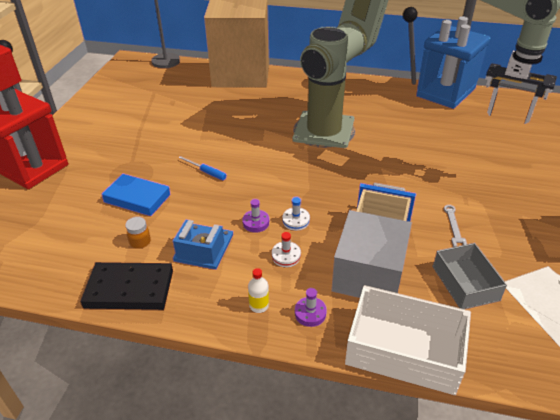

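View pics/side0.png

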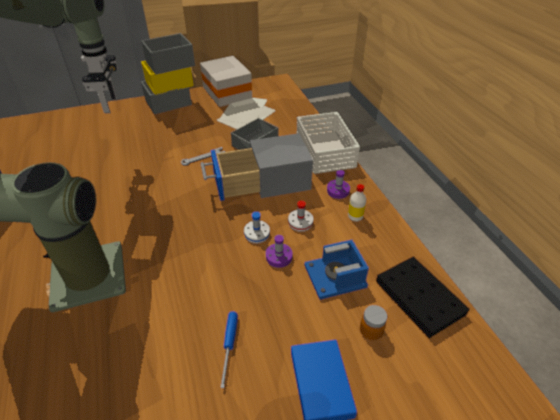

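The scene camera shows the red head at about (287,248), the blue head at (296,214), the mount at (203,243), and the cabinet at (372,255) with its drawer open towards (385,205). There are purple decoys at (256,215) and (310,305). Next I'll measure these.

Run:
```python
from h import *
def rect(Q,l):
    r=cv2.minAreaRect(Q[:,:2].astype(np.float32)); print(l,len(Q),np.round(r[0],1),np.round(r[1],1),round(r[2],2),"z",np.round(np.percentile(Q[:,2],[5,50,95]),1))
D={n:np.load(f"{n}0.npz") for n in("scene","side")}
# rough ROI seeds from scene
seeds={k:D["scene"]["P"][v,u] for k,(u,v) in dict(red=(287,237),blue=(296,202),mount=(200,240),cab=(375,235),purp=(256,204),purp2=(311,293),oil=(258,290),front=(385,189)).items()}
for k,s in seeds.items(): print(k,np.round(s,1))
for n in D:
    P=D[n]["P"];im=D[n]["im"].astype(int)
    print(n,"table z",np.nanmedian(P[(np.abs(P[...,2])<15)][:,2]))
    for k in("red","blue"):
        s=seeds[k]; near=np.hypot(P[...,0]-s[0],P[...,1]-s[1])<48
        disc=near&(np.abs(P[...,2]-20)<4); top=near&(P[...,2]>78)&(P[...,2]<88)&(np.hypot(P[...,0]-s[0],P[...,1]-s[1])<25)
        rect(P[disc],k+" disc"); rect(P[top],k+" top")
        c=cv2.minEnclosingCircle(P[disc][:,:2].astype(np.float32));print("  circ",c)
    s=seeds["cab"]; near=np.hypot(P[...,0]-s[0],P[...,1]-s[1])<250
    rect(P[near&(np.abs(P[...,2]-125)<4)],"cabtop")
    s=seeds["mount"]; near=np.hypot(P[...,0]-s[0],P[...,1]-s[1])<120
    for lo,hi in((12,20),(72,80)):
        m=near&(P[...,2]>lo)&(P[...,2]<hi)&((im[...,2]-im[...,0]>50)|(lo>60)); rect(P[m],f"mount{lo}")
    b=near&(P[...,2]>72)&(P[...,2]<80)&(im[...,2]-im[...,0]<40); Q=P[b]
    lab=cv2.kmeans(Q[:,:2].astype(np.float32),2,None,(3,50,.1),5,cv2.KMEANS_PP_CENTERS)[1].ravel()
    for i in(0,1): rect(Q[lab==i],"lip")
    s=seeds["front"]; near=np.hypot(P[...,0]-s[0],P[...,1]-s[1])<130
    rect(P[near&(np.abs(P[...,2]-113)<3)&(im[...,2]-im[...,0]>40)],"fronttop")
```

```text
red [639.3   8.5  81.8]
blue [502.1   3.8  85. ]
mount [ 652.9 -228.2   34.3]
cab [629.9 228.4 125.5]
purp [ 530.4 -102.9   82. ]
purp2 [812.  103.   85.6]
oil [828.2 -19.2  83.8]
front [428.7 238.  113.1]
scene table z 0.7589607392530741
red disc 355 [636.9   3.9] [73.  74.9] 23.47 z [16.7 20.1 23.2]
red top 67 [634.4   3.5] [24.5 23.3] 12.88 z [79.2 82.6 85.7]
  circ ((633.4354858398438, 3.711282253265381), 40.91039276123047)
blue disc 284 [494.4   1.6] [74.4 72. ] 13.81 z [17.5 20.6 23.3]
blue top 50 [492.5   1.9] [25.4 22.2] 11.91 z [79.2 82.4 84.8]
  circ ((492.822021484375, 1.3310086727142334), 39.73405838012695)
cabtop 3265 [643.9 226.3] [160.4 182.1] 85.58 z [122.3 125.3 128. ]
mount12 484 [ 649.2 -221.3] [121.  144.1] 87.65 z [12.6 16.1 19.1]
mount72 495 [ 671.3 -224.6] [108.5  91.6] 88.09 z [72.9 76.  79.2]
lip 94 [ 662.  -187.5] [23.7 69.5] 80.54 z [72.9 76.  79.2]
lip 114 [ 668.6 -266. ] [25.6 86.1] 88.09 z [73.  75.9 79.2]
fronttop 194 [431.8 244.2] [150.8  22.7] 85.05 z [110.2 112.8 115.6]
side table z 1.49614538719381
red disc 252 [6.331e+02 6.000e-01] [75.9 72.9] 63.32 z [17.6 21.2 23.6]
red top 46 [634.6   0.8] [25.4 21.2] 68.85 z [80.  82.8 86.5]
  circ ((633.7135009765625, 2.1360859870910645), 40.11465072631836)
blue disc 283 [491.1  -2.1] [72.4 75.7] 76.93 z [17.8 21.  23.5]
blue top 51 [4.898e+02 2.000e-01] [21.9 25.1] 27.77 z [79.4 83.6 86.6]
  circ ((492.1883239746094, 0.012498980388045311), 39.23784637451172)
cabtop 1491 [645.4 227. ] [168.7 176. ] 85.44 z [123.2 126.2 128.4]
mount12 813 [ 644.9 -226. ] [125.4 133.7] 88.98 z [14.1 17.3 19.6]
mount72 534 [ 672.2 -224.8] [109.6  87. ] 87.89 z [73.2 77.  79.3]
lip 119 [ 673.3 -245.2] [54.6 86. ] 80.89 z [74.7 77.3 79.4]
lip 147 [ 673.4 -192.6] [45.6 87.5] 87.23 z [73.1 76.8 79.2]
fronttop 106 [428.7 239.3] [149.   13.9] 84.98 z [111.1 113.7 115.7]
```

Measured: red head (634,2), blue head (492,0), mount about (647,-224) with yaw -2°, cabinet yaw about -4.5°. I'm moving towards red and squaring the tool on the way (tool x = -X, y = +Y, z = down).

Request:
{"op": "move_arm", "data": {
  "steps": "-1 -0.68 0 0 0 -0.158 -0.5; -1 -0.68 0 0 0 -0.158 -0.5; -1 -0.68 0 0 0 -0.158 -0.5; -1 -0.68 0 0 0 -0.158 -0.5; -1 -0.68 0 0 0 -0.158 -0.5",
  "newtons": 35
}}

```text
clock: 0.72
ee_pos: [261.2, 421.9, 230.3]
tcp_rot: [-0.001, -3.141, -0.0]
contact_force: [-0.2, 0.4, 0.9]
grip_width: 0.749
finger_force: 0.0
```

Request:
{"op": "move_arm", "data": {
  "steps": "-0.7 -0.93 0 0 0 0 -0.5; -0.7 -0.93 0 0 0 0 -0.5; -0.7 -0.93 0 0 0 0 -0.5; -0.7 -0.93 0 0 0 0 -0.5; -0.7 -0.93 0 0 0 0 -0.5"
}}

```text
clock: 1.35
ee_pos: [365.7, 283.7, 230.3]
tcp_rot: [0.003, -3.141, -0.001]
contact_force: [-0.4, 0.1, -1.0]
grip_width: 0.75
finger_force: 0.0
```

Request:
{"op": "move_arm", "data": {
  "steps": "-0.7 -0.93 0 0 0 0 -0.5; -0.7 -0.93 0 0 0 0 -0.5; -0.7 -0.93 0 0 0 0 -0.5; -0.7 -0.93 0 0 0 0 -0.5; -0.7 -0.93 0 0 0 0 -0.5; -0.7 -0.93 0 0 0 0 -0.5"
}}

```text
clock: 2.1
ee_pos: [470.5, 144.7, 230.3]
tcp_rot: [0.006, -3.141, -0.001]
contact_force: [-0.3, -0.1, 0.4]
grip_width: 0.748
finger_force: 0.0
```

Run:
```python
from h import *
s=arm.observe();print(s["clock"],s["ee_pos"],s["tcp_rot"],s["contact_force"],s["grip_width"])
im,P=cloud("wrist"); save(im,"pics/w1.png"); np.savez("w1.npz",im=im,P=P)
```

```text
2.1 [470.53718856 144.7320274  230.30490717] [ 5.60866063e-03 -3.14098252e+00 -6.41447988e-04] [-0.25652219 -0.08988077  0.35477531] 0.7477049102595544
```

View pics/w1.png

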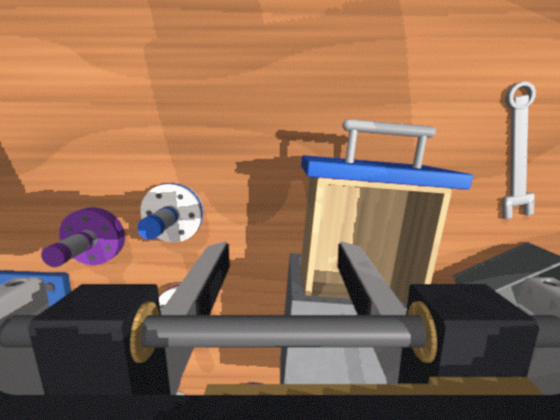

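The wrist view shows the open drawer (interior around (380,240), handle bar (390,128), blue front (385,172)), the blue head at (171,212) and a purple decoy at (92,236). I'll measure the drawer from it.

Run:
```python
from h import *
D=np.load("w1.npz");P=D["P"];im=D["im"].astype(int)
def rect(Q,l):
    r=cv2.minAreaRect(Q[:,:2].astype(np.float32)); print(l,len(Q),np.round(r[0],1),np.round(r[1],1),round(r[2],2),"z",np.round(np.percentile(Q[:,2],[5,50,95]),1))
x,y,z=P[...,0],P[...,1],P[...,2]
v,u=np.mgrid[:420,:560]
rect(P[(np.hypot(x-492,y)<50)&(abs(z-20)<4)],"bluedisc")
rect(P[(np.hypot(x-492,y)<20)&(abs(z-82)<4)],"bluetop")
rect(P[(x<405)&(z>78)&(z<95)&(y>150)&(v<140)&(u>340)&(u<440)],"handle")
rect(P[(abs(z-113)<3)&(im[...,2]-im[...,0]>40)&(v<200)],"fronttop")
m=(abs(z-22)<4)&(u>300)&(u<450)&(v>185)&(v<300);rect(P[m],"floor")
m=(abs(z-103)<3)&(u>290)&(u<460)&(v>175)&(v<300)&(im[...,0]>im[...,2]+20)
for a,b in((290,350),(390,460)): rect(P[m&(u>=a)&(u<b)],"wall")
```

```text
bluedisc 2027 [490.6   0.9] [75.6 72. ] 32.87 z [19.3 20.6 22. ]
bluetop 448 [491.4  -0.7] [24.4 25. ] 29.01 z [80.9 82.7 83.8]
handle 1170 [388.9 244.8] [17.6 89.2] 0.18 z [88.8 91.8 93.6]
fronttop 2550 [429.7 241.4] [152.8  14.8] 85.88 z [111.5 112.8 113.9]
floor 6727 [521.8 232.3] [125. 135.] 85.6 z [21.2 22.4 23.7]
wall 884 [497.8 186.5] [ 30.5 126.8] 85.32 z [102.  103.4 104.5]
wall 1018 [492.2 272.1] [ 61.  102.5] 85.75 z [101.  103.2 104.4]
```

Request:
{"op": "move_arm", "data": {
  "steps": "-1 -0.95 0 0 0 0 -0.5; -1 -0.95 0 0 0 0 -0.5; -1 -0.95 0 0 0 0 -0.5; -1 -0.95 0 0 0 0 -0.5; -1 -0.95 0 0 0 0 -0.5"
}}

```text
clock: 2.78
ee_pos: [621.5, 0.8, 230.0]
tcp_rot: [0.0, -3.14, -0.001]
contact_force: [-0.4, -0.6, 0.5]
grip_width: 0.75
finger_force: 0.0
```

Request:
{"op": "move_arm", "data": {
  "steps": "-0.09 0 0 0 0 0 -0.5; -0.09 0 0.3 0 0 0 -0.5; -0.09 0 0.6 0 0 0 -0.5; -0.09 0 0.75 0 0 0 -0.5; -0.09 0 0.75 0 0 0 -0.5; -0.09 0 0.75 0 0 0 -0.5"
}}

```text
clock: 3.52
ee_pos: [636.0, 1.3, 119.6]
tcp_rot: [-0.003, 3.139, -0.0]
contact_force: [-0.4, -0.3, 0.3]
grip_width: 0.752
finger_force: 0.0
```

Run:
```python
from h import *
im,P=cloud("wrist"); save(im,"pics/w2.png"); np.savez("w2.npz",im=im,P=P)
```

```text
(no output)
```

View pics/w2.png

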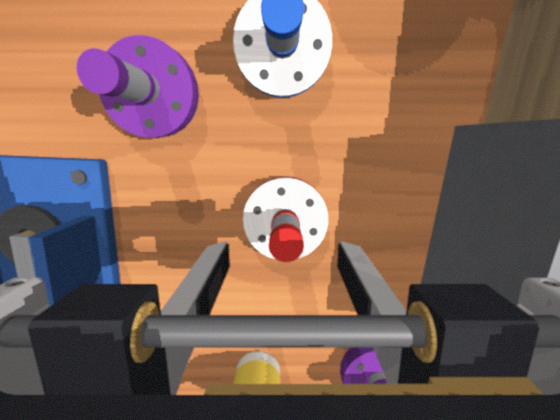

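The red post at (286,240) sits centred between the fingers, so I'll descend and grip.

Request:
{"op": "move_arm", "data": {
  "steps": "0.013 0 0.25 0 0 0 -0.5; 0.013 0 0.46 0 0 0 -0.5; 0.013 0 0.46 0 0 0 -0.5; 0.013 0 0.46 0 0 0 1; 0.013 0 0.46 0 0 0 1; 0.013 0 0.46 0 0 0 1; 0.013 0 0.46 0 0 0 1; 0.013 0 0.46 0 0 0 1; 0.013 0 0.46 0 0 0 1",
  "newtons": 40
}}

```text
clock: 4.7
ee_pos: [633.4, 1.2, 49.4]
tcp_rot: [-0.001, 3.141, 0.002]
contact_force: [1.3, 2.7, 2.5]
grip_width: 0.246
finger_force: 40.0
```

Request:
{"op": "move_arm", "data": {
  "steps": "0 0 -0.2 0 0 0 1; 0 0 -0.5 0 0 0 1; 0 0 -0.8 0 0 0 1; 0 0 -0.97 0 0 0 1; 0 0 -0.97 0 0 0 1; 0 0 -0.97 0 0 0 1"
}}

```text
clock: 5.45
ee_pos: [631.6, 0.4, 191.8]
tcp_rot: [0.001, -3.137, -0.0]
contact_force: [0.2, 0.7, -4.7]
grip_width: 0.253
finger_force: 40.0
```

Request:
{"op": "move_arm", "data": {
  "steps": "0.2 0.2 0 0 0 0 1; 0.45 0.4 0 0 0 0 1; 0.7 0.6 0 0 0 0 1; 0.85 0.75 0 0 0 0 1; 0.95 0.8 0 0 0 0 1; 0.95 0.8 0 0 0 0 1"
}}

```text
clock: 6.2
ee_pos: [489.3, 120.3, 193.1]
tcp_rot: [0.002, -3.139, 0.001]
contact_force: [0.1, -0.3, -4.1]
grip_width: 0.251
finger_force: 40.0
```

Request:
{"op": "move_arm", "data": {
  "steps": "0 0.2 0 0 0 0 1; 0 0.45 0 0 0 0 1; 0 0.65 0 0 0 0 1; 0 0.77 0 0 0 0 1; 0 0.77 0 0 0 0 1; 0 0.77 0 0 0 0 1; 0 0.77 0 0 0 0 1"
}}

```text
clock: 7.08
ee_pos: [490.8, 234.8, 194.4]
tcp_rot: [-0.001, -3.142, 0.001]
contact_force: [0.7, 0.2, -2.6]
grip_width: 0.252
finger_force: 40.0
```

Run:
```python
from h import *
im,P=cloud("side"); save(im[110:320,140:420],"pics/s3.png"); np.savez("s3.npz",im=im,P=P)
im,P=cloud("wrist"); save(im,"pics/w3.png")
```

```text
(no output)
```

View pics/w3.png

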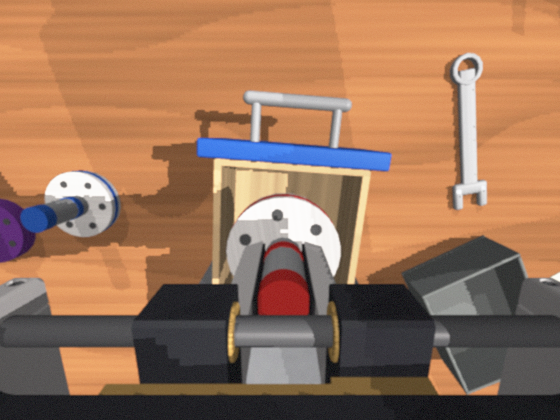

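Request:
{"op": "move_arm", "data": {
  "steps": "0 0.01 0.15 0 0 0 1; 0 0.01 0.35 0 0 0 1; 0 0.01 0.55 0 0 0 1; 0 0.01 0.7 0 0 0 1; 0 0.01 0.77 0 0 0 1; 0 0.01 0.79 0 0 0 1; 0 0.01 0.8 0 0 0 1; 0 0.01 0.805 0 0 0 1; 0 0.01 0.81 0 0 0 1; 0 0.01 0.815 0 0 0 1; 0 0.01 0.82 0 0 0 1; 0 0.01 0.82 0 0 0 1"
}}

```text
clock: 8.68
ee_pos: [490.5, 237.4, 71.4]
tcp_rot: [0.001, -3.141, 0.0]
contact_force: [-0.2, 0.7, -3.3]
grip_width: 0.25
finger_force: 40.0
```

Request:
{"op": "move_arm", "data": {
  "steps": "0 0 0.003 0 0 0 1; 0 0 0.006 0 0 0 1; 0 0 0.008 0 0 0 1; 0 0 0.008 0 0 0 1"
}}

```text
clock: 9.18
ee_pos: [491.4, 237.3, 71.3]
tcp_rot: [-0.001, 3.14, -0.0]
contact_force: [-1.4, -2.4, 5.8]
grip_width: 0.252
finger_force: 40.0
```

Request:
{"op": "move_arm", "data": {
  "steps": "0 0 0 0 0 0 0.1; 0 0 0 0 0 0 0; 0 0 0 0 0 0 0; 0 0 0 0 0 0 0; 0 0 -0.2 0 0 0 0; 0 0 -0.55 0 0 0 0; 0 0 -0.9 0 0 0 0; 0 0 -1 0 0 0 0.5; 0 0 -1 0 0 0 1"
}}

```text
clock: 10.3
ee_pos: [491.0, 237.5, 220.8]
tcp_rot: [-0.001, 3.14, 0.001]
contact_force: [1.0, 0.2, 0.3]
grip_width: 0.322
finger_force: 0.0
```

Run:
```python
from h import *
im,P=cloud("wrist"); save(im,"pics/w4.png"); np.savez("w4.npz",im=im,P=P)
x,y,z=P[...,0],P[...,1],P[...,2]
Q=P[(np.hypot(x-491,y-237)<50)&(abs(z-42)<3)];print(len(Q),cv2.minAreaRect(Q[:,:2].astype(np.float32)),np.median(Q[:,2]))
```

```text
2538 ((492.45806884765625, 235.69175720214844), (74.40975189208984, 75.03194427490234), 89.9537124633789) 42.50908785718261
```

View pics/w4.png

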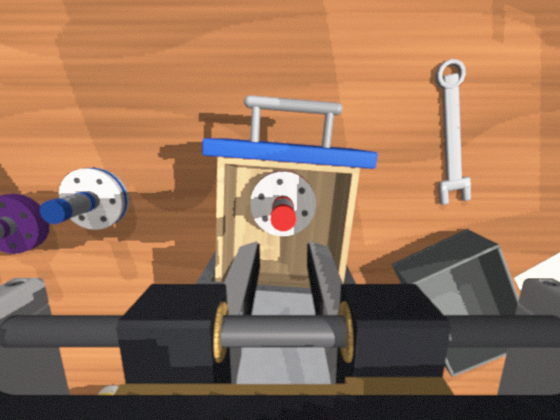

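The red head stands upright in the drawer at (283,200). Next I'll go in front of the handle and push the drawer shut.

Request:
{"op": "move_arm", "data": {
  "steps": "0.4 0.03 0 0 0 0 1; 0.75 0.06 0 0 0 0 1; 0.89 0.06 0 0 0 0 1; 0.89 0.06 0 0 0 0 1; 0.89 0.06 0.35 0 0 0 1; 0.89 0.06 0.7 0 0 0 1; 0.89 0.06 0.84 0 0 0 1; 0.89 0.06 0.84 0 0 0 1"
}}

```text
clock: 11.35
ee_pos: [355.5, 245.0, 91.2]
tcp_rot: [-0.001, -3.135, 0.005]
contact_force: [0.0, -0.0, 0.4]
grip_width: 0.006
finger_force: 0.0
```

Request:
{"op": "move_arm", "data": {
  "steps": "-0.05 -0.004 0 0 0 0 1; -0.1 -0.008 0 0 0 0 1; -0.15 -0.011 0 0 0 0 1; -0.2 -0.015 0 0 0 0 1; -0.26 -0.02 0 0 0 0 1; -0.32 -0.024 0 0 0 0 1; -0.38 -0.029 0 0 0 0 1; -0.44 -0.033 0 0 0 0 1; -0.5 -0.038 0 0 0 0 1; -0.56 -0.042 0 0 0 0 1; -0.62 -0.046 0 0 0 0 1; -0.68 -0.05 0 0 0 0 1; -0.74 -0.055 0 0 0 0 1; -0.8 -0.06 0 0 0 0 1; -0.84 -0.063 0 0 0 0 1"
}}

```text
clock: 13.22
ee_pos: [483.7, 236.8, 94.2]
tcp_rot: [-0.0, 3.142, 0.0]
contact_force: [-1.4, 0.4, 0.7]
grip_width: 0.004
finger_force: 0.6
```

Request:
{"op": "move_arm", "data": {
  "steps": "-0.02 -0.0015 0 0 0 0 1; -0.04 -0.003 0 0 0 0 1; -0.05 -0.004 0 0 0 0 1; -0.055 -0.004 0 0 0 0 1"
}}

```text
clock: 13.72
ee_pos: [491.2, 236.3, 94.2]
tcp_rot: [0.001, -3.141, 0.0]
contact_force: [-1.2, -1.1, 0.1]
grip_width: 0.003
finger_force: 0.5
```

Request:
{"op": "move_arm", "data": {
  "steps": "-0.01 0 0 0 0 0 1; -0.015 0 0 0 0 0 1; -0.015 0 0 0 0 0 1"
}}

```text
clock: 14.1
ee_pos: [492.2, 236.2, 94.1]
tcp_rot: [0.001, -3.139, 0.001]
contact_force: [-5.0, -0.7, 4.1]
grip_width: 0.008
finger_force: 2.6
```

Request:
{"op": "move_arm", "data": {
  "steps": "-0.01 0 0 0 0 0 1; -0.015 0 0 0 0 0 1; -0.015 0 0 0 0 0 1; -0.015 0 0 0 0 0 1"
}}

```text
clock: 14.6
ee_pos: [492.4, 236.3, 93.9]
tcp_rot: [0.001, -3.134, 0.001]
contact_force: [-10.5, -1.4, 7.4]
grip_width: 0.004
finger_force: 4.9
```

Run:
```python
from h import *
im,P=cloud("scene"); x,y,z=P[...,0],P[...,1],P[...,2]; i=im.astype(int)
for l,n in(("scene",0),("side",0)):
    im,P=cloud(l); i=im.astype(int); x,y,z=P[...,0],P[...,1],P[...,2]
    m=(abs(z-113)<3)&(i[...,2]-i[...,0]>40)&(x>420)&(x<580)&(y>150)&(y<320); Q=P[m]
    print(l,len(Q),cv2.minAreaRect(Q[:,:2].astype(np.float32)) if len(Q)>2 else"")
    if l=="side": save(im[110:320,140:420],"pics/s5.png")
```

```text
scene 0 
side 73 ((548.63427734375, 206.73883056640625), (105.21165466308594, 14.836688995361328), 85.18081665039062)
```

View pics/s5.png

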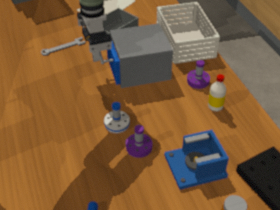

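The blue front lies flush against the cabinet, so the drawer is shut. I'm backing off and going above the blue head, turned 90° so the fingers close along x.

Request:
{"op": "move_arm", "data": {
  "steps": "0.15 0 0 0 0 0 1; 0.3 0 0 0 0 0 1; 0.3 0 -0.4 0 0 0 0; 0.3 -0.3 -0.7 0 0 0 -0.5; 0.3 -0.65 -0.7 0 0 0 -0.5; 0.2 -0.95 -0.7 0 0 0 -0.5; 0.1 -0.95 -0.7 0 0 0 -0.5; 0.02 -0.95 -0.7 0 0 0 -0.5; 0.02 -0.95 -0.7 0 0 0 -0.5"
}}

```text
clock: 15.88
ee_pos: [493.7, 94.9, 199.1]
tcp_rot: [-0.003, 3.141, 0.001]
contact_force: [0.2, -0.4, 0.3]
grip_width: 0.71
finger_force: 0.0
```

Request:
{"op": "move_arm", "data": {
  "steps": "0 -0.3 0 0 0 0.11 -0.5; 0 -0.63 0 0 0 0.22 -0.5; 0 -0.63 0 0 0 0.33 -0.5; 0 -0.63 0 0 0 0.44 -0.5; 0 -0.63 0 0 0 0.55 -0.5; 0 -0.63 0 0 0 0.66 -0.5; 0 -0.63 0 0 0 0.77 -0.5; 0 -0.63 0 0 0 0.88 -0.5; 0 -0.63 0 0 0 1 -0.5; 0 -0.63 0 0 0 1 -0.5; 0 -0.63 0 0 0 1 -0.5"
}}

```text
clock: 17.25
ee_pos: [492.8, 0.0, 199.1]
tcp_rot: [-2.216, -2.226, 0.0]
contact_force: [0.2, 0.0, 1.0]
grip_width: 0.75
finger_force: 0.0
```

Run:
```python
from h import *
print(arm.observe()["qpos"])
for n in("wrist","side"):
    im,P=cloud(n); x,y,z=P[...,0],P[...,1],P[...,2]
    if n=="wrist": save(im,"pics/w6.png"); np.savez("w6.npz",im=im,P=P)
    for h,r in((20,55),(82.5,22)):
        Q=P[(np.hypot(x-492,y)<r)&(abs(z-h)<4)]
        if len(Q)>3: print(n,h,len(Q),cv2.minAreaRect(Q[:,:2].astype(np.float32)))
```

```text
[-1.75769116e-01  6.03636631e-02  1.77387743e+00  4.85646993e-05
  1.30774681e+00 -1.80101077e-01]
wrist 20 2553 ((491.7290954589844, -1.7632713317871094), (75.31643676757812, 74.40301513671875), 89.26130676269531)
wrist 82.5 537 ((491.41412353515625, -1.5340261459350586), (23.84311294555664, 25.14708709716797), 0.9381932616233826)
side 20 292 ((491.3024597167969, -1.5999107360839844), (73.65612030029297, 75.84851837158203), 78.54689025878906)
side 82.5 51 ((491.8522033691406, -0.5172948837280273), (25.124279022216797, 23.462203979492188), 73.45584869384766)
```

View pics/w6.png

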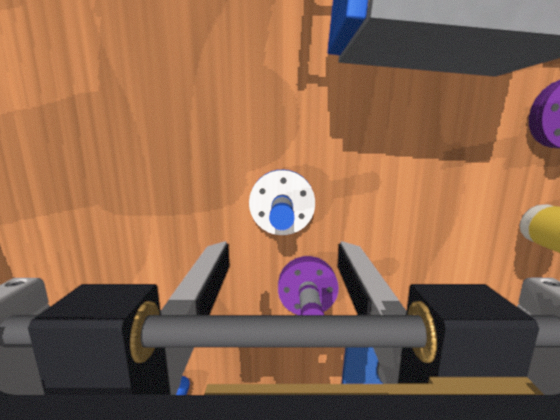

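The blue head at (282,205) is centred between the fingers. I'll descend and grip.

Request:
{"op": "move_arm", "data": {
  "steps": "-0.008 -0.008 0.3 0 0 0 -0.5; -0.008 -0.008 0.6 0 0 0 -0.5; -0.008 -0.008 0.85 0 0 0 -0.5; -0.008 -0.008 1 0 0 0 -0.5; -0.008 -0.008 1 0 0 0 -0.5; -0.008 -0.008 1 0 0 0 1; -0.008 -0.008 1 0 0 0 1; -0.008 -0.008 1 0 0 0 1; -0.008 -0.008 1 0 0 0 1; -0.008 -0.008 1 0 0 0 1; -0.008 -0.008 1 0 0 0 1",
  "newtons": 50
}}

```text
clock: 18.73
ee_pos: [491.6, -1.9, 49.4]
tcp_rot: [-2.221, -2.222, 0.0]
contact_force: [-1.9, 0.2, 1.7]
grip_width: 0.249
finger_force: 50.0
```

Request:
{"op": "move_arm", "data": {
  "steps": "0 0 -0.1 0 0 0 1; 0 0 -0.3 0 0 0 1; 0 0 -0.6 0 0 0 1; 0 0 -0.8 0 0 0 1; 0 0 -0.9 0 0 0 1; 0 0 -0.9 0 0 0 1"
}}

```text
clock: 19.48
ee_pos: [492.2, -2.0, 185.1]
tcp_rot: [2.22, 2.221, 0.002]
contact_force: [-0.0, -0.2, -3.3]
grip_width: 0.246
finger_force: 50.0
```

Request:
{"op": "move_arm", "data": {
  "steps": "-0.2 0.1 0 0 0 0 1; -0.45 0.2 0 0 0 0 1; -0.7 0.3 0 0 0 0 1; -0.75 0.36 0 0 0 0 1; -0.75 0.36 0 0 0 0 1"
}}

```text
clock: 20.1
ee_pos: [545.0, -114.1, 182.5]
tcp_rot: [-2.219, -2.218, 0.001]
contact_force: [-0.0, -0.5, -3.4]
grip_width: 0.247
finger_force: 50.0
```

Request:
{"op": "move_arm", "data": {
  "steps": "-0.2 0 0 0 0 0 1; -0.45 0 0 0 0 0 1; -0.65 0 0 0 0 0 1; -0.7 0 0.2 0 0 0 1; -0.7 0 0.4 0 0 0 1; -0.7 0 0.55 0 0 0 1; -0.7 0 0.6 0 0 0 1; -0.7 0 0.6 0 0 0 1; -0.7 0 0.6 0 0 0 1"
}}

```text
clock: 21.22
ee_pos: [546.7, -219.4, 95.5]
tcp_rot: [2.219, 2.221, 0.001]
contact_force: [-0.4, -1.1, -3.0]
grip_width: 0.252
finger_force: 50.0
```

Run:
```python
from h import *
s=arm.observe();e=s["ee_pos"];print(e,s["contact_force"])
def rect(Q,l):
    if len(Q)<4: return print(l,"none")
    r=cv2.minAreaRect(Q[:,:2].astype(np.float32)); print(l,len(Q),np.round(r[0],1),np.round(r[1],1),round(r[2],2),"z",np.round(np.percentile(Q[:,2],[5,50,95]),1))
for n in("scene","side"):
    im,P=cloud(n); x,y,z=P[...,0],P[...,1],P[...,2]; i=im.astype(int); np.savez(f"{n}7.npz",im=im,P=P)
    near=np.hypot(x-e[0],y-e[1])<45; zb=e[2]-49.4
    rect(P[near&(abs(z-zb-20)<3)],n+" disc")
    m=(np.hypot(x-655,y+224)<110)
    rect(P[m&(x>600)&(z>72)&(z<80)],n+" top"); rect(P[m&(z>12)&(z<20)&(i[...,2]-i[...,0]>40)],n+" base")
    if n=="scene": save(cv2.resize(im[170:290,140:320],None,fx=3,fy=3),"pics/c7.png")
```

```text
[ 546.70704844 -219.38949162   95.54118534] [-0.38425556 -1.11357608 -3.01823195]
scene disc 239 [ 549.7 -215.4] [71.5 74.5] 28.0 z [63.5 66.5 68.9]
scene top 493 [ 671.2 -224.9] [108.9  91.2] 87.58 z [72.7 76.  79.1]
scene base 462 [ 648.9 -221.2] [121.3 143. ] 88.36 z [13.  16.2 19.3]
side disc 256 [ 543.6 -222.6] [63.9 74.6] 59.31 z [64.2 67.2 69. ]
side top 525 [ 671.7 -225.2] [110.2  87. ] 87.32 z [73.4 77.2 79.6]
side base 732 [ 646.3 -226.3] [121.7 134.7] 87.03 z [13.8 17.2 19.6]
```

View pics/c7.png

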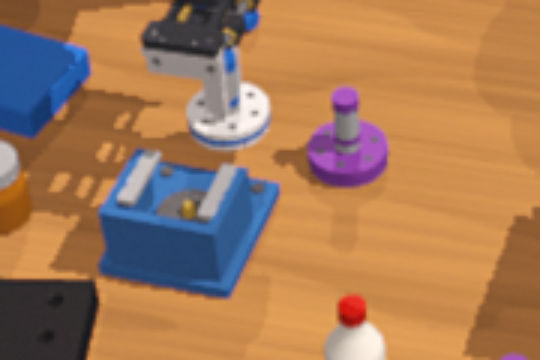

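The crop shows the head hovering upright in front of the open end, with the brass pin visible at crop (188,207), which is scene pixel (203,239).

Run:
```python
from h import *
D=np.load("scene7.npz");P=D["P"];i=D["im"].astype(int);x,y,z=P[...,0],P[...,1],P[...,2]
v,u=np.mgrid[:420,:560]
m=(abs(u-203)<6)&(abs(v-239)<6)&(i[...,0]-i[...,2]>40)
print(np.round(np.c_[u[m],v[m],P[m],i[m]],0)[:40])
for n in("scene","side"):
    D=np.load(n+"7.npz");P=D["P"];i=D["im"].astype(int);x,y,z=P[...,0],P[...,1],P[...,2]
    m=(abs(z-76.5)<4)&(x>620)&(x<695)&(abs(y+224)<70)&(abs(i[...,2]-i[...,0])<40)
    for s in(1,-1):
        Q=P[m&((y+224)*s>0)]; print(n,s,len(Q),np.round(np.percentile(Q[:,0],[2,98]),1),np.round(np.percentile(Q[:,1],[3,50,97]),1))
```

```text
[[ 202.  236.  631. -231.   28.  152.  130.  106.]
 [ 203.  236.  632. -228.   29.  133.  111.   89.]
 [ 201.  237.  637. -231.   30.  178.  148.   99.]
 [ 202.  237.  646. -224.   40.  205.  168.   88.]
 [ 203.  237.  636. -226.   30.  184.  148.   75.]
 [ 204.  237.  635. -223.   30.  126.  101.   68.]
 [ 201.  238.  649. -226.   39.  176.  140.   73.]
 [ 202.  238.  650. -223.   40.  212.  170.   69.]
 [ 203.  238.  649. -221.   40.  185.  146.   58.]
 [ 204.  238.  642. -221.   33.  130.  100.   44.]
 [ 200.  239.  650. -229.   35.  113.   93.   71.]
 [ 201.  239.  651. -226.   37.  151.  116.   47.]
 [ 202.  239.  651. -223.   38.  182.  143.   56.]
 [ 203.  239.  652. -220.   39.  164.  127.   51.]
 [ 204.  239.  649. -218.   37.  131.   99.   35.]
 [ 200.  240.  652. -229.   34.  109.   83.   49.]
 [ 201.  240.  655. -224.   37.  141.  107.   40.]
 [ 202.  240.  653. -222.   35.  149.  115.   43.]
 [ 203.  240.  652. -220.   35.  145.  111.   43.]
 [ 204.  240.  650. -218.   33.  131.   99.   36.]
 [ 201.  241.  658. -223.   37.  132.   99.   40.]
 [ 202.  241.  654. -222.   33.  145.  110.   40.]
 [ 203.  241.  653. -220.   32.  143.  109.   38.]
 [ 204.  241.  649. -219.   28.  129.   97.   39.]
 [ 201.  242.  653. -226.   27.  118.   93.   69.]
 [ 202.  242.  653. -223.   28.  135.  101.   55.]
 [ 203.  242.  655. -219.   31.  131.   97.   48.]
 [ 204.  242.  651. -218.   27.  106.   82.   52.]]
scene 1 96 [629.9 694.4] [-194.  -187.2 -179.9]
scene -1 103 [628.  690.8] [-276.2 -261.3 -253.7]
side 1 138 [630.8 694.6] [-196.3 -187.2 -171.5]
side -1 105 [626.8 691.4] [-268.9 -260.9 -253.7]
```

Request:
{"op": "move_arm", "data": {
  "steps": "-0.003 0.06 0.009 0 0 0 1; -0.006 0.12 0.009 0 0 0 1; -0.009 0.18 0.009 0 0 0 1; -0.012 0.24 0.009 0 0 0 1; -0.014 0.3 0.009 0 0 0 1; -0.017 0.36 0.009 0 0 0 1; -0.02 0.42 0.009 0 0 0 1; -0.023 0.48 0.009 0 0 0 1; -0.026 0.54 0.009 0 0 0 1; -0.028 0.59 0.009 0 0 0 1; -0.03 0.62 0.009 0 0 0 1; -0.03 0.62 0.009 0 0 0 1"
}}

```text
clock: 22.82
ee_pos: [639.0, -223.9, 92.8]
tcp_rot: [-2.221, -2.222, 0.0]
contact_force: [0.4, -0.4, -3.0]
grip_width: 0.249
finger_force: 50.0
```

Request:
{"op": "move_arm", "data": {
  "steps": "-0.002 0.03 0 0 0 0 1; -0.002 0.057 0 0 0 0 1; -0.002 0.057 0.01 0 0 0 1; -0.002 0.057 0.02 0 0 0 1; -0.002 0.057 0.03 0 0 0 1; -0.002 0.057 0.04 0 0 0 1; -0.002 0.057 0.045 0 0 0 1; -0.002 0.057 0.045 0 0 0 1"
}}

```text
clock: 23.82
ee_pos: [647.3, -224.1, 86.0]
tcp_rot: [-2.221, -2.222, 0.0]
contact_force: [-0.6, 0.9, -3.3]
grip_width: 0.246
finger_force: 50.0
```

Request:
{"op": "move_arm", "data": {
  "steps": "0 0 0.01 0 0 0 1; 0 0 0.02 0 0 0 1; 0 0 0.03 0 0 0 1; 0 0 0.04 0 0 0 1; 0 0 0.045 0 0 0 1; 0 0 0.045 0 0 0 1"
}}

```text
clock: 24.58
ee_pos: [647.8, -224.5, 79.6]
tcp_rot: [2.22, 2.221, 0.0]
contact_force: [2.3, -1.1, -3.1]
grip_width: 0.253
finger_force: 50.0
```

Request:
{"op": "move_arm", "data": {
  "steps": "0 0 0.01 0 0 0 1; 0 0 0.02 0 0 0 1; 0 0 0.03 0 0 0 1; 0 0 0.04 0 0 0 1; 0 0 0.045 0 0 0 1; 0 0 0.045 0 0 0 1",
  "newtons": 60
}}

```text
clock: 25.32
ee_pos: [647.9, -224.6, 75.1]
tcp_rot: [2.22, 2.221, 0.0]
contact_force: [-2.6, -1.3, 8.9]
grip_width: 0.248
finger_force: 60.0
```

Request:
{"op": "move_arm", "data": {
  "steps": "0 0 0.007 0 0 0 1; 0 0 0.014 0 0 0 1; 0 0 0.014 0 0 0 1"
}}

```text
clock: 25.7
ee_pos: [647.9, -224.6, 73.5]
tcp_rot: [2.22, 2.221, 0.0]
contact_force: [-3.8, 0.1, 9.6]
grip_width: 0.246
finger_force: 60.0
```

Request:
{"op": "move_arm", "data": {
  "steps": "0 0 0.007 0 0 0 1; 0 0 0.014 0 0 0 1; 0 0 0.014 0 0 0 1"
}}

```text
clock: 26.08
ee_pos: [647.9, -224.6, 73.4]
tcp_rot: [2.22, 2.221, -0.0]
contact_force: [-5.5, 1.4, 18.6]
grip_width: 0.251
finger_force: 60.0
```

Request:
{"op": "move_arm", "data": {
  "steps": "0 0 0.005 0 0 0 1; 0 0 0.01 0 0 0 1; 0 0 0.01 0 0 0 1"
}}

```text
clock: 26.45
ee_pos: [648.0, -224.7, 73.4]
tcp_rot: [2.219, 2.221, -0.0]
contact_force: [-8.3, 1.8, 22.9]
grip_width: 0.251
finger_force: 60.0
```

The travel stopped hard at TCP z 73.4, which is the expected height for fully pressed, with force rising. One check, then I hand in.

Run:
```python
from h import *
for n in("scene","side"):
    im,P=cloud(n); x,y,z=P[...,0],P[...,1],P[...,2]; i=im.astype(int)
    Q=P[(np.hypot(x-648,y+224.5)<28)&(z>30)&(z<60)&(i.min(-1)>110)]; print(n,len(Q),np.percentile(Q[:,2],[10,50,90]) if len(Q) else"")
    if n=="side":
        Q=P[(abs(z-113)<3)&(i[...,2]-i[...,0]>40)&(x>420)&(x<580)&(y>150)&(y<320)]; print(cv2.minAreaRect(Q[:,:2].astype(np.float32)))
s=arm.observe();print(s["clock"],s["ee_pos"],s["contact_force"])
save(np.hstack([cv2.resize(im[110:320,200:400],None,fx=2,fy=2)]),"pics/f.png")
```

```text
scene 97 [42.33169813 44.65229643 51.27718073]
side 49 [44.17368182 45.92324616 47.80362255]
((550.4381103515625, 233.54238891601562), (156.163818359375, 15.216401100158691), 85.8202133178711)
26.55 [ 648.00142578 -224.6514071    73.38655214] [-8.85048808  1.88404271 23.06069734]
```

View pics/f.png

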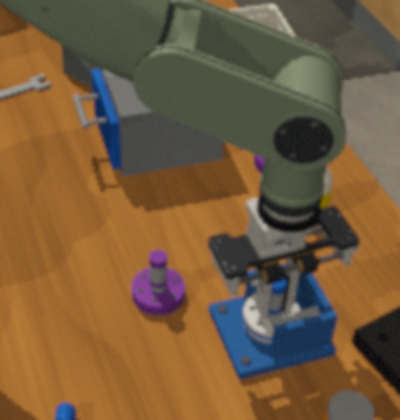

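The disc top reads about 44–45 mm, so the seat is fully down under the held blue head (picture 275,310). The drawer front is flush.

```bash
python3 -c "
from station import arm
print(arm.close_job())"
```

```text
the job is handed in; nothing more can be done
None
```

I've handed the job in: the old red head stands in the shut drawer, and the new blue head is on the pin, still held pressed down as far as the seat goes (about 27 s of the 64 s used).

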